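# Hold a test bar in the light gate of a slotted guard

### The arm

A 6-joint arm with a two-finger parallel gripper is mounted at the origin on the work surface. World frame = base frame: x ahead of the robot, y to its left, z up, the work surface at z = 0. Lengths are in mm, angles in rad, forces in N, time in s.
With the tool pointing down it reaches from about 200 to 875 mm from the base axis. Payload 3.4 kg.
Tool frame: the origin (TCP) lies midway between the tips of the shut fingers; the grasp point (between the pads) lies 19 mm behind it; z points along the fingers, y is the line along which they close (so a half turn about z gives the same grasp; the last joint's range is limited). The gripper opens to 94 mm and grips with 3 to 60 N. Pads are 16 mm wide; open, the fingers measure 119 mm over their backs; the gripper's body (75 mm by 177 mm) begins 78 mm behind the grasp point.
Start: joints at [1.082, 0.276, 1.505, -0, 1.361, -0.121], TCP at [206.769, 536.574, 205.493] pointing down, gripper open.
Joint ranges: [-2.89, 2.89], [-0.75, 2.08], [0.22, 2.7], [-1.18, 4.32], [0.11, 2.71], [-2.7, 2.7]. Speed limits (rad/s): [2.57, 2.57, 3.14, 3.14, 3.14, 3.14].

### API

Orientations are given as a unit quaternion [w, x, y, z].
In Python, from bench import arm gives the robot as it stands.
- The arm moves only by the shell command python3 drive.py 'ROWS'. ROWS is rows parted by semicolons, their numbers by spaces, 1 to 10 of them, each of 5 numbers: dx, dy, dz in mm, then a turn about the tool's z in rad, then the finger opening in mm; each row is the pose to reach, as a shift and turn from the pose commanded when the command began, along the tool's axes at that moment; what a row does not reach only later rows make up. A row lasts 1/8 s, in which the tool goes at most 62.5 mm and 0.188 rad, less where a joint would pass 70% of its speed; a pose out of reach is approached as far as the arm can. The fingers move at their own pace and stop on an object; the grip force is fixed at half the most. Time passes only in rows, so rows that do not move let the fingers close. It prints the time, the measured TCP pose, the force, the opening and the grip force at its end.
- arm.get_state(): the state, without advancing time (a new reading comes with each control period).
- arm.camera(name): name is "side" or "top" or "wrist"; returns the picture (480x640x3 uint8, blue, green, red); there is no depth.
- arm.camera_model(name): a dict with "camera_matrix" (3x3 intrinsics, pixels), "T" (4x4, takes a point from camera to world coordinates). Camera axes: x right, y down, z forward; pixel columns grow to the right and rows downward; lengths in mm; the calibration is good to about 2 mm. A picture is of the moment at which its call begins: read the wrist's pose just before it. camera_model takes no time and is no camera call; for the wrist camera it gives the pose at the moment of the call.
- arm.job_done(): hands the job in; it is judged then, once.
The state is a dict: "time_s": time; "q": joint angles; "joint_vel": joint speeds; "effort": joint torques, N m; "ee_pos": TCP position; "orientation": TCP orientation; "ft_force": force on the tool from outside, world axes, zero at the start; "wrist_torque": the same for the moment, N m; "finger_gap": finger opening in mm; "gripper_force": force on a finger pad.
Only numpy, scipy, OpenCV 4.12 (cv2) and the standard library are available. Lean on these libraries where they do the work, as an engineer would, in place of code of your own. Each camera call takes 0.05 s, during which the arm holds its last target. There are 200 camera calls.

### The job

Someone left the smallest steel cup standing on the light gate's white guard, over its slot. First clear it away by nesting the three steel cups in size order on the bench (middle one in the large one, small one in the middle one, all standing upright and let go). Then take the longest flat steel bar from the black rack, pass it upright down through the slot in the top of the guard until its lower end hangs level with the middle of the sight windows, and finish holding it still there in the gripper, not leaning hard on the guard; leave everything else on the bench where it is.

Things in the scene. Friction and masses are not known exactly. Their poses are not given: they have to be found in the camera images.
- guard: Light-gate guard: fixed white hollow housing, 100 (x) x 120 (y) x 130 mm high, yaw up to 0.5 rad, left or right on the bench. A flat grey cover 12 mm thick has the slot through its middle; a window 60 mm wide, from 45 to 85 mm above the bench, in each of the two faces across its x axis. A bar let go falls right in. Corner screw heads stand 3 mm proud. Origin: centre of its underside, z up.
- slot (a point): Centre of the slot's mouth, level with the cover's top (130 mm above the bench); axes as guard. The slot is 12 mm in x and 39 mm in y: 2 mm wider than the bar's thickness and 3 mm wider than its width.
- window (a point): Point on the slot's axis at the height of the middle of the windows, 65 mm above the bench (65 mm below the slot's mouth); axes as guard. The lower end of the long bar has to hang here.
- rack: Fixed black plastic rack, 50 mm in x, 160 mm in y, 35 mm high, with three pockets 25 mm deep in a row along its y axis, 50 mm apart (pocket floor 10 mm above the bench, 3 mm wider than the bars); one flat bar stands upright in each. Turned up to 0.5 rad. Origin: centre of its underside, z up.
- bar_long: The bar to use: plain steel flat bar, 10 mm thick (x), 36 mm wide (y), 120 mm long (z), about 0.34 kg, upright in any of the three pockets, top 130 mm above the bench. Lowest 4 mm reduced to 7 x 33 mm. Origin: centre of its lower end; z up along the bar. Grip it across its thickness in the top 35 mm: with the lower end level with the window middle, 55 mm of bar stand above the cover.
- bar_mid: Leave alone: the same flat bar, 80 mm long, in another pocket. Origin: centre of its lower end.
- bar_short: Leave alone: the same flat bar, 60 mm long, in another pocket. Origin: centre of its lower end.
- cup_large: Large open round steel cup, 84 mm outer diameter, 45 mm high, wall 3 mm, floor 5 mm thick, 0.13 kg, on the bench. Origin: centre of its underside, z up.
- cup_middle: Middle open round steel cup, 62 mm outer diameter (56 at the foot), 62 mm high, wall 3 mm, floor 5 mm thick, 0.11 kg, on the bench beside the large one. Origin: centre of its underside, z up. Nested in the large cup it stands 5 mm above the large cup's underside and its rim stands 22 mm above the large cup's rim.
- cup_small: Small open round steel cup, 44 mm outer diameter (38 at the foot), 80 mm high, wall 3 mm, floor 5 mm thick, 0.09 kg, standing on the guard's cover over the slot. Origin: centre of its underside, z up. Nested in the middle cup it stands 5 mm above that cup's underside and its rim stands 23 mm above that cup's rim.
- test_block: Bystander: dark steel block 45 x 45 x 40 mm with a hole in its top. Origin: centre of its underside.
- mount_a: Bystander: black round specimen mount, 30 mm diameter, 20 mm high, beyond the cups. Origin: centre of its underside.
- mount_b: Bystander: black round specimen mount like the other, farther from the robot. Origin: centre of its underside.
- bottle: Bystander: white closed bottle, 48 mm diameter, 100 mm high. Origin: centre of its underside.
- brush: Bystander: small brush lying on the bench, 170 mm long. Origin: its underside, near its middle.

How it is judged:
By the outcome, as a careful person would: the job done as asked, in the order asked, and still so for the second after the job is handed in, while the arm keeps its last pose, push and grip.
It also fails if it takes over 72 s, if anything falls off the work surface, if the arm or the gripper's body presses on something with over 40 N, if the wrist force passes 120 N, or if a joint passes its speed limit or range.

## Working session

There is one attempt and no reset: what is moved stays moved. The work goes in short steps, Python scripts to look and compute and a shell command to move; the robot and the scene stay as the last step left them, time stands still between calls to the robot, and variables do not carry over. Pictures are saved under pics/ and viewed, at most 10 in all, crops included, and the job is handed in when it is done.

```bash
ls; mkdir -p pics
python3 - <<'E'
from bench import arm
import cv2,json
s=arm.get_state(); print(s)
for n in("top","side","wrist"):
    m=arm.camera_model(n); print(n,m["camera_matrix"],m["T"].tolist() if hasattr(m["T"],'tolist') else m["T"])
    cv2.imwrite(f"pics/{n}0.png",arm.camera(n))
E
```

```text
bench.py
drive.py
pics
{'time_s': 0.0, 'q': array([ 1.08199042e+00,  2.76621456e-01,  1.50612788e+00, -1.27542519e-05,
        1.36072056e+00, -1.20978882e-01]), 'joint_vel': array([-4.21018747e-04,  6.13932676e-04,  5.66341362e-05, -2.33147331e-04,
       -9.59319411e-05,  2.08261919e-03]), 'effort': array([ 1.22673191e-03, -4.04591811e+01, -2.37231821e+01,  7.04124011e-02,
        3.46987078e-02, -1.24572598e-04]), 'ee_pos': array([206.48750749, 536.02381347, 204.59177485]), 'orientation': array([-2.75817388e-04,  1.82877082e-01,  9.83135337e-01, -8.97204047e-04]), 'ft_force': array([-0.09074087, -0.04394292, -0.22858899]), 'wrist_torque': array([ 0.00364486, -0.00949872, -0.05300265]), 'gripper_force': 0.0, 'finger_gap': 94.03920037024399}
top [[510.28329152   0.         312.28751558]
 [  0.         510.28329152 238.86824354]
 [  0.           0.           1.        ]] [[0.026755012020016233, -0.9976019418523309, 0.06383208397245879, 477.87105368239014], [-0.9995136818422081, -0.025673801783348823, 0.017699031392201994, -16.16170153302002], [-0.016017775814439052, -0.06427457906861
[... 183 characters left out ...]
    1.        ]] [[0.8275042405868123, -0.3234594925100199, 0.4589234015780887, 6.579121193442786], [-0.5614570648904633, -0.474336722820503, 0.6780638890757208, -803.2115493936426], [-0.001641979119614821, -0.8187665296585259, -0.5741242668756521, 786.6298506872048], [0.0, 0.0, 0.0, 1.0]]
wrist [[393.66429692   0.         313.88263365]
 [  0.         393.66429692 238.0512217 ]
 [  0.           0.           1.        ]] [[0.35864323492288736, 0.8962289075818353, 0.26105320388517667, 130.33843129210274], [0.9334728994775849, -0.3437821836235969, -0.10218686884282638, 565.7239078817486], [-0.0018373853586324887, 0.2803347203570412, -0.9599005513996657, 384.3876897844113], [0.0, 0.0, 0.0, 1.0]]
```

View pics/top0.png

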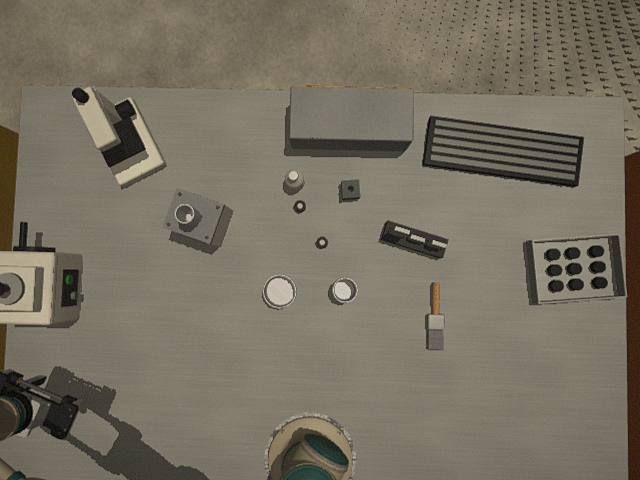

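View pics/side0.png

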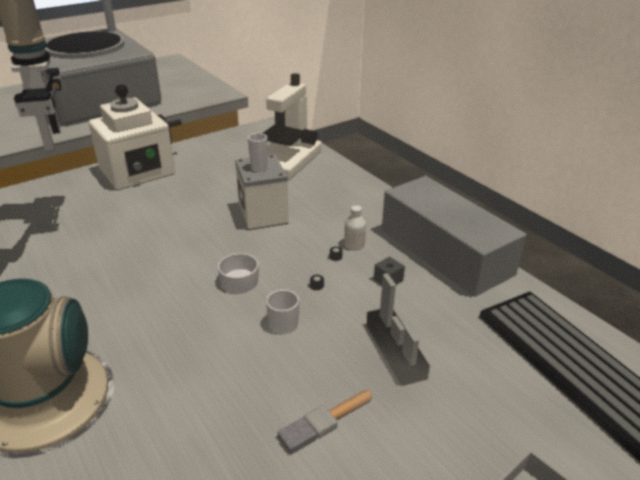

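The top view shows the large cup at about (279,292), the middle cup at (343,291), and the small cup's rim at (184,214) on the guard. The rack is at (413,240), with its long bar in the left pocket, top at about (402,230). The side view agrees: the tall bar at (388,285) is in the far-left pocket.

```bash
cat > h.py <<'E'
import numpy as np,cv2
from bench import arm
def ray(m,uv):
    K=np.array(m["camera_matrix"]);T=np.array(m["T"]);d=T[:3,:3]@np.linalg.solve(K,[uv[0],uv[1],1.]);return T[:3,3],d/np.linalg.norm(d)
def plane(m,uv,z):
    o,d=ray(m,uv);return o+d*(z-o[2])/d[2]
def tri(*obs):
    A=np.zeros((3,3));b=np.zeros(3);R=[ray(*o) for o in obs]
    for o,d in R:
        P=np.eye(3)-np.outer(d,d);A+=P;b+=P@o
    p=np.linalg.solve(A,b);return p,max(np.linalg.norm(np.cross(p-o,d)) for o,d in R)
def proj(m,p):
    T=np.array(m["T"]);c=T[:3,:3].T@(np.asarray(p,float)-T[:3,3]);u=np.array(m["camera_matrix"])@c;return u[:2]/u[2]
E
python3 - <<'E'
from h import *
t=arm.camera_model("top");s=arm.camera_model("side")
print("large",plane(t,(279,292),45),"mid",plane(t,(343.5,291),62),"small rim",plane(t,(184,214),210),"guard",plane(t,(197,218),130),"bar",plane(t,(402,230),130))
for n,a,b in(("large",(279,292),(238.5,269)),("mid",(343.5,291),(283,302)),("small",(184,214),(258,139)),("bar",(402,230),(388,282))): print(n,tri((t,a),(s,b)))
T=cv2.imread("pics/top0.png");S=cv2.imread("pics/side0.png")
def c(I,x,y,w,h,k): return cv2.resize(I[y:y+h,x:x+w],None,fx=k,fy=k,interpolation=cv2.INTER_CUBIC)
a=np.hstack([c(T,155,180,80,75,5),c(T,375,205,80,75,5)])
b=np.hstack([c(S,225,125,80,45,5),c(S,355,265,80,45,5)])
cv2.imwrite("pics/comp1.png",np.vstack([a,b]))
E
```

```text
large [424.53245659  86.24726103  45.        ] mid [432.04903775 -74.06794401  62.        ] small rim [596.96025927 288.23512285 210.        ] guard [596.77122052 278.80416754 130.        ] bar [ 580.61687806 -204.70155202  130.        ]
large (array([424.09728435,  87.20649419,  32.38775129]), np.float64(0.10227673463739075))
mid (array([432.46440821, -74.84701974,  54.10074102]), np.float64(0.8163625895627352))
small (array([597.95521964, 290.26213755, 202.21794598]), np.float64(0.1901435761484551))
bar (array([ 578.9487125 , -204.13711757,  122.73174521]), np.float64(2.8231908204502285))
```

View pics/comp1.png

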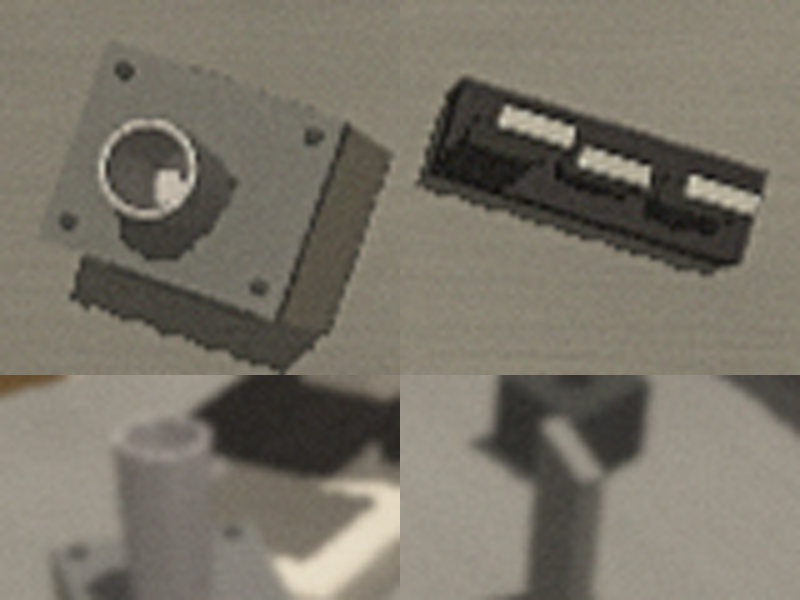

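```bash
cat >> h.py <<'E'
def go(p,ang):
    """shift/turn in tool axes to TCP p with finger line at world angle ang (tool down)"""
    from scipy.spatial.transform import Rotation as R
    s=arm.get_state();q=s["orientation"];M=R.from_quat(np.r_[q[1:],q[0]]).as_matrix()
    d=M.T@(np.array(p,float)-s["ee_pos"]);a=np.arctan2(M[1,1],M[0,1]);t=-(ang-a);t=(t+np.pi/2)%np.pi-np.pi/2
    print("t",round(s["time_s"],2),"pos",s["ee_pos"].round(1),"ang",round(a,3),"tilt",M[:,2].round(4),"q6",round(s["q"][5],2),"->",d.round(1),"turn",round(t,3));return d,t
E
python3 - <<'E'
from h import *
t=arm.camera_model("top");s=arm.camera_model("side")
sc=[plane(t,p,133) for p in((179.8,194),(217.8,207.2),(168.6,224.2),(206.8,237.6))]
A,B,C,D=sc;print(np.mean(sc,0),[np.linalg.norm(v) for v in(A-B,C-D,A-C,B-D)])
for v in(A-B,C-D): print("y axis ang",np.arctan2(v[1],v[0]))
for v in(A-C,B-D): print("x axis ang",np.arctan2(v[1],v[0]))
print("small",plane(t,(184.6,214),210),tri((t,(184.6,214)),(s,(257.6,137))))
print("bar",plane(t,(402.4,230.2),130),tri((t,(402.4,230.2)),(s,(389.6,280))))
e=plane(t,(375+13,205+78/5),35)-plane(t,(375+368/5,205+170/5),35);print("rack y",np.arctan2(e[1],e[0]),np.linalg.norm(e))
# cups: ellipse by threshold in top
I=cv2.imread("pics/top0.png");
for n,(x,y),z in(("L",(279,292),45),("M",(343,291),62)):
    g=cv2.cvtColor(I[y-25:y+25,x-25:x+25],cv2.COLOR_BGR2GRAY);_,b=cv2.threshold(g,175,255,0)
    c=max(cv2.findContours(b,0,2)[0],key=cv2.contourArea);el=cv2.fitEllipse(cv2.convexHull(c));cc=(el[0][0]+x-25,el[0][1]+y-25);print(n,el,plane(t,cc,z))
go((432,-74.5,160),-0.32)
E
```

```text
[601.66287456 287.20573263 133.        ] [np.float64(95.92475478072836), np.float64(96.19940002468725), np.float64(76.03882467817516), np.float64(76.10782816985163)]
y axis ang 1.2617845740999907
y axis ang 1.2610618881365265
x axis ang -0.3127054536968393
x axis ang -0.30909379315918745
small [596.99343077 286.90553394 210.        ] (array([596.64734245, 287.58054938, 208.57893935]), np.float64(0.5751164204947902))
bar [ 580.17028428 -205.6438761   130.        ] (array([ 579.30659638, -205.21567718,  127.65148481]), np.float64(1.3144808471351952))
rack y 1.2986388222866674 159.2548760229493
L ((25.49102020263672, 24.30153465270996), (24.359130859375, 26.665895462036133), 131.83364868164062) [426.3046232   85.07174182  45.        ]
M ((23.80962562561035, 23.93822479248047), (14.086626052856445, 19.02676773071289), 135.4634552001953) [434.53913953 -69.84828737  62.        ]
t 0.15 pos [206.6 536.2 204.8] ang 1.203 tilt [-6.0e-04 -1.2e-03 -1.0e+00] q6 -0.12 -> [-429.9 -488.7   45.4] turn 1.523
```

```bash
python3 drive.py '-40 -45 0 0.15 94;-85 -98 0 0.3 94;-130 -148 0 0.5 94;-172 -196 0 0.65 94;-215 -245 0 0.8 94;-258 -294 0 1.0 94;-300 -342 0 1.15 94;-345 -392 10 1.3 94;-387 -440 25 1.45 94;-430 -489 45 1.52 94'; python3 drive.py '0 0 0 0 94;0 0 0 0 94'
python3 - <<'E'
from h import *
go((432,-72,160),-0.32)
m=arm.camera_model("wrist");I=arm.camera("wrist");cv2.imwrite("pics/w1.png",I);np.save("w1T.npy",m["T"])
print(proj(m,(434,-72,62)),proj(m,(426,86,45)))
E
```

```text
time_s: 1.4
ee_pos: [421.7, -46.1, 169.4]
orientation: [0.001, 0.811, 0.585, 0.001]
ft_force: [1.1, -0.5, 0.4]
finger_gap: 93.9
gripper_force: 0.0
time_s: 1.65
ee_pos: [420.4, -43.6, 169.1]
orientation: [-0.001, 0.81, 0.586, -0.0]
ft_force: [-0.3, 1.2, -0.4]
finger_gap: 94.4
gripper_force: 0.0
t 1.65 pos [420.4 -43.6 169.1] ang -0.318 tilt [-0.0013  0.0011 -1.    ] q6 0.05 -> [-23.3  19.9   9. ] turn 0.002
[341.90237814 263.89655752] [264.42706847  59.89749118]
```

View pics/w1.png

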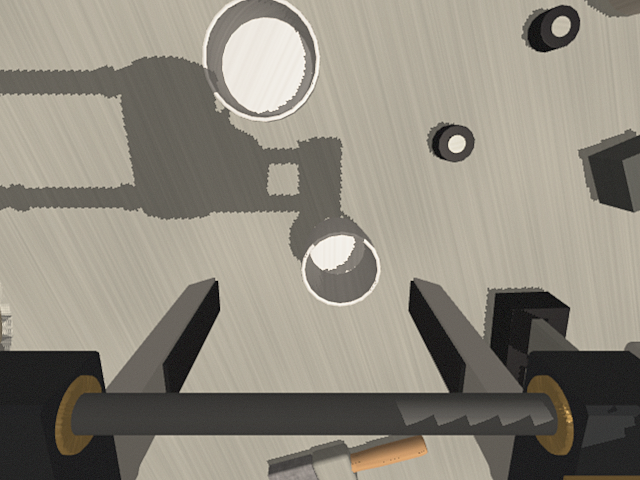

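The wrist view shows the middle cup's rim centred at about (341,268) with radius 39, and the large cup's rim at about (262,60) with radius 58. Both are close to where I predicted them.

Run:
```python
from h import *
m=arm.camera_model("wrist");s=arm.camera_model("side");t=arm.camera_model("top")
M=plane(m,(341,268),62);L=plane(m,(262,60),45);print(M,L)
print(tri((m,(341,268)),(t,(343.5,291)),(s,(283,299))),tri((m,(262,60)),(t,(279,292)),(s,(238.5,265))))
go((M[0],M[1],80),-0.318);go((M[0],M[1],42),-0.318)
```

```text
[432.50034001 -74.54772141  62.        ] [424.25574126  87.08279351  45.        ]
(array([432.65273142, -74.69042498,  61.36295362]), np.float64(0.955194157983868)) (array([424.4422691 ,  86.78335263,  43.10827582]), np.float64(0.6925079003971998))
t 1.7 pos [420.4 -43.1 169.4] ang -0.316 tilt [-6.e-04  9.e-04 -1.e+00] q6 0.05 -> [-26.2  21.3  89.3] turn 0.002
t 1.7 pos [420.4 -43.1 169.4] ang -0.316 tilt [-6.e-04  9.e-04 -1.e+00] q6 0.05 -> [-26.3  21.4 127.3] turn 0.002
```

```bash
python3 drive.py '-13 11 20 0 94;-26 21.4 50 0 94;-26 21.4 90 0 94;-26 21.4 115 0 94;-26 21.4 127 0 94;-26 21.4 127 0 94;-26 21.4 127 0 50;-26 21.4 127 0 50;-26 21.4 127 0 50;-26 21.4 127 0 50'; python3 drive.py '0 0 0 0 50;0 0 0 0 50;0 0 0 0 50;0 0 0 0 50'; python3 -c "
from h import *
go((424.3,87,100),-.318)"
```

```text
time_s: 2.95
ee_pos: [433.2, -75.4, 42.8]
orientation: [0.0, 0.81, 0.587, 0.0]
ft_force: [-0.9, 0.5, 3.9]
finger_gap: 62.4
gripper_force: 30.0
time_s: 3.45
ee_pos: [433.2, -75.4, 42.8]
orientation: [-0.0, 0.81, 0.587, 0.0]
ft_force: [-2.2, 0.7, 5.4]
finger_gap: 62.1
gripper_force: 30.0
t 3.45 pos [433.2 -75.4  42.8] ang -0.317 tilt [ 0.e+00  1.e-04 -1.e+00] q6 -0.01 -> [151.5 -59.1 -57.2] turn 0.001
```

```bash
python3 drive.py '0 0 -30 0 50;0 0 -65 0 50;40 -15 -70 0 50;85 -33 -70 0 50;125 -48 -70 0 50;151 -59 -70 0 50;151 -59 -70 0 50;151 -59 -70 0 50'; python3 -c "
from h import *
go((424.3,87,48.5),-.318)"
```

```text
time_s: 4.45
ee_pos: [424.2, 85.9, 112.1]
orientation: [0.0, 0.81, 0.587, -0.0]
ft_force: [0.1, -0.8, -1.7]
finger_gap: 62.4
gripper_force: 30.0
t 4.45 pos [424.2  85.9 112.1] ang -0.317 tilt [-2.e-04 -7.e-04 -1.e+00] q6 0.36 -> [ 1.1 -0.3 63.6] turn 0.001
```

```bash
python3 drive.py '1 0 25 0 50;1 0 45 0 50;1 0 57 0 50;1 0 63.5 0 50;1 0 63.5 0 50;1 0 63.5 0 50'; python3 drive.py '0 0 0 0 70;0 0 0 0 94;0 0 0 0 94;0 0 0 0 94;0 0 -30 0 94;0 0 -80 0 94;0 0 -140 0 94;0 0 -170 0 94;0 0 -170 0 94;0 0 -170 0 94'
python3 - <<'E'
from h import *
m=arm.camera_model("wrist");I=arm.camera("wrist");cv2.imwrite("pics/w2.png",I)
print(proj(m,(424.3,87,67)),proj(m,(424.3,87,45)))
go((597,287,250),-.31)
E
```

```text
time_s: 5.2
ee_pos: [425.2, 87.4, 49.4]
orientation: [0.0, 0.81, 0.587, 0.001]
ft_force: [-0.2, -1.0, -1.2]
finger_gap: 62.2
gripper_force: 30.0
time_s: 6.45
ee_pos: [423.6, 87.4, 217.7]
orientation: [-0.001, 0.81, 0.587, -0.001]
ft_force: [-0.5, 0.5, -0.8]
finger_gap: 93.9
gripper_force: 0.0
[314.86009573 221.81296841] [314.8380027  216.02605274]
t 6.5 pos [423.3  87.4 217.3] ang -0.317 tilt [-3.3e-03 -1.0e-04 -1.0e+00] q6 0.36 -> [243.7 102.7 -33.3] turn -0.007
```

View pics/w2.png

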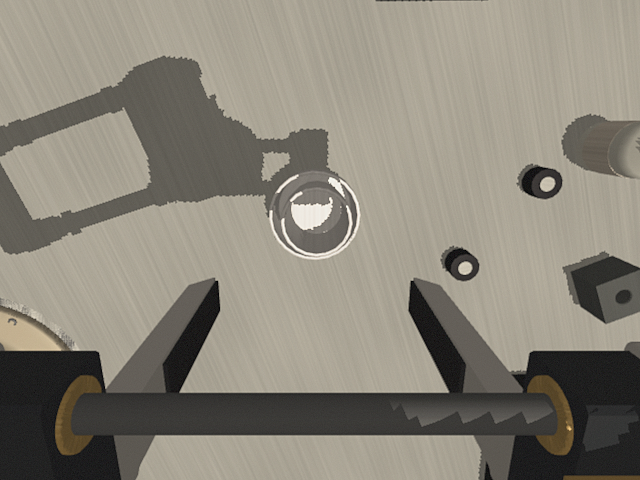

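The view shows the middle cup standing inside the large one, rim centre at about (316,220), where I predicted it.

```bash
python3 drive.py '0 0 -50 0 94;40 15 -60 0 94;90 38 -60 0 94;140 59 -60 0 94;185 78 -60 0 94;205 87 -60 0 94;205 87 -60 0 94;205 87 -60 0 94'
python3 - <<'E'
from h import *
m=arm.camera_model("wrist");I=arm.camera("wrist");cv2.imwrite("pics/w3.png",I)
print(proj(m,(597,287,210)))
sc=np.array([plane(arm.camera_model("top"),p,133) for p in((179.8,194),(217.8,207.2),(168.6,224.2),(206.8,237.6))])
for p in sc: print(proj(m,p))
go((597,287,190),-.31)
E
```

```text
time_s: 7.5
ee_pos: [570.1, 254.3, 277.6]
orientation: [-0.0, 0.81, 0.587, -0.002]
ft_force: [0.2, -0.6, 0.3]
finger_gap: 93.8
gripper_force: 0.0
[338.16093931 192.51011032]
[387.24675042 112.72698878]
[382.14599318 230.67664741]
[290.33382652 113.09032938]
[292.96895782 231.25016427]
t 7.55 pos [570.1 254.1 278.3] ang -0.318 tilt [-1.8e-03 -9.0e-04 -1.0e+00] q6 0.63 -> [39.7 15.4 88.2] turn -0.008
```

View pics/w3.png

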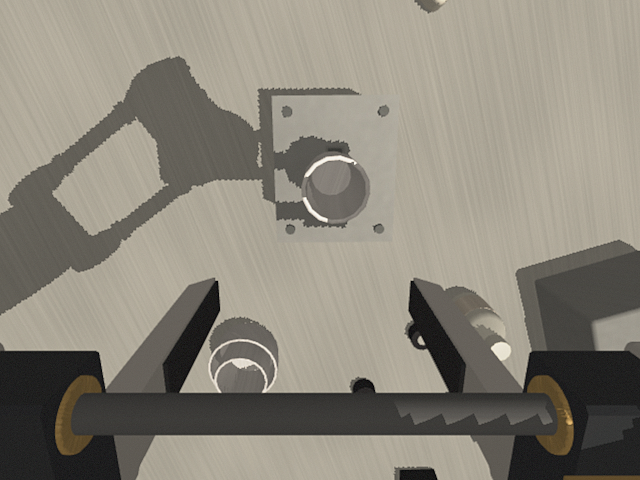

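The wrist view shows the small cup's rim centred at about (336,189.5). The cover screws are at about (287,112), (383,111), (290.5,229) and (378,229).

Run:
```python
from h import *
m=arm.camera_model("wrist");t=arm.camera_model("top");s=arm.camera_model("side")
print(tri((m,(336,189.5)),(t,(184.6,214)),(s,(257.6,137))),tri((m,(336,189.5)),(t,(184.6,214))))
P=plane(m,(336,189.5),210);print(P)
S=np.array([plane(m,p,133) for p in((383,111),(378,229),(287,112),(290.5,229))]);print(S,S.mean(0))
for p,q in zip(((383,111),(378,229),(287,112),(290.5,229)),((179.8,194),(217.8,207.2),(168.6,224.2),(206.8,237.6))): print(tri((m,p),(t,q)))
go((P[0],P[1],190),-.31)
```

```text
(array([596.69288859, 288.19269583, 208.07253889]), np.float64(0.904361263153607)) (array([596.92553843, 288.16509304, 205.78786259]), np.float64(0.5297955300682373))
[596.40276507 289.02047809 210.        ]
[[649.99346748 323.42228354 133.        ]
 [620.57456657 232.10400466 133.        ]
 [578.0906105  346.1920665  133.        ]
 [549.55150294 255.35338789 133.        ]] [599.55253687 289.26793565 133.        ]
(array([652.42088971, 323.28985497, 125.38130047]), np.float64(1.1466566248048502))
(array([622.30452657, 230.76123397, 129.19832063]), np.float64(1.444007800746613))
(array([579.12555174, 345.6448163 , 131.77932651]), np.float64(1.2521631059632123))
(array([550.04216214, 254.18408137, 129.77834408]), np.float64(1.0346255528496358))
t 7.55 pos [570.1 254.1 278.3] ang -0.318 tilt [-1.8e-03 -9.0e-04 -1.0e+00] q6 0.63 -> [41.5 14.2 88.2] turn -0.008
```

```bash
python3 drive.py '20 7 10 0 94;41 14 25 0 94;41 14 50 0 94;41 14 75 0 94;41 14 88 0 94;41 14 88 0 94;41 14 88 0 60;41 14 88 0 35;41 14 88 0 35;41 14 88 0 35'; python3 drive.py '0 0 0 0 35;0 0 0 0 35;0 0 0 0 35'; python3 -c "
from h import *
go((424.3,87,190),-.318)"
```

```text
time_s: 8.8
ee_pos: [597.3, 289.7, 191.4]
orientation: [0.0, 0.81, 0.587, 0.0]
ft_force: [-0.1, -0.3, 0.3]
finger_gap: 57.5
gripper_force: 0.0
time_s: 9.18
ee_pos: [597.2, 289.8, 191.0]
orientation: [-0.0, 0.81, 0.587, 0.0]
ft_force: [0.1, 0.3, 1.1]
finger_gap: 42.6
gripper_force: 30.0
t 9.18 pos [597.2 289.8 191. ] ang -0.317 tilt [ 0.e+00  1.e-04 -1.e+00] q6 0.66 -> [-246.5 -101.     1. ] turn 0.001
```

```bash
python3 drive.py '0 0 -15 0 35;0 0 -25 0 35;-40 -17 -25 0 35;-90 -37 -25 0 35;-140 -57 -25 0 35;-190 -78 -25 0 35;-230 -94 -25 0 35;-246 -101 -25 0 35;-246 -101 -10 0 35;-246 -101 10 0 35'; python3 drive.py '0 0 0 0 35;0 0 0 0 35;0 0 0 0 35';python3 -c "
from h import *
go((424.5,87,72.5),-.318);cv2.imwrite('pics/w4.png',arm.camera('wrist'))"
```

```text
time_s: 10.42
ee_pos: [426.3, 88.3, 180.5]
orientation: [0.0, 0.81, 0.587, 0.001]
ft_force: [-0.3, 0.3, -1.5]
finger_gap: 43.1
gripper_force: 29.9
time_s: 10.8
ee_pos: [425.5, 87.9, 181.3]
orientation: [0.0, 0.81, 0.587, 0.001]
ft_force: [0.7, -0.1, -1.2]
finger_gap: 42.8
gripper_force: 29.9
t 10.8 pos [425.5  87.9 181.3] ang -0.317 tilt [ 1.2e-03  3.0e-04 -1.0e+00] q6 0.36 -> [ -1.2  -0.8 108.8] turn 0.001
```

View pics/w4.png

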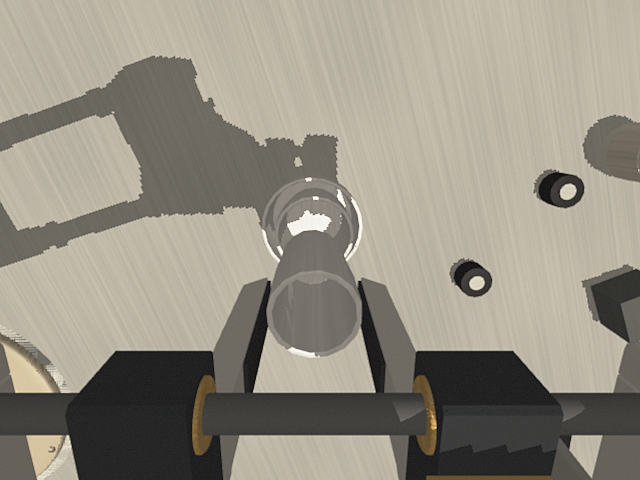

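The small cup is held upright with its rim at about (315,312), above the nested pair at (312,222). I'll lower it now.

```bash
python3 drive.py '-1 -1 30 0 35;-1 -1 60 0 35;-1 -1 85 0 35;-1 -1 100 0 35;-1 -1 108 0 35;-1 -1 108 0 35;-1 -1 108 0 35'; python3 drive.py '0 0 0 0 50;0 0 0 0 70;0 0 0 0 70;0 0 -30 0 75;0 0 -80 0 94;0 0 -130 0 94;0 0 -180 0 94;0 0 -180 0 94;0 0 -180 0 94'
python3 - <<'E'
from h import *
m=arm.camera_model("wrist");I=arm.camera("wrist");cv2.imwrite("pics/w5.png",I[100:340,160:480]);
print(proj(m,(424.5,87,90)))
go((580,-205,250),-.272)
E
```

```text
time_s: 11.72
ee_pos: [424.1, 86.9, 73.6]
orientation: [0.0, 0.81, 0.587, 0.001]
ft_force: [0.4, -0.7, -1.7]
finger_gap: 42.7
gripper_force: 29.9
time_s: 12.85
ee_pos: [422.6, 86.8, 252.2]
orientation: [-0.0, 0.81, 0.587, -0.0]
ft_force: [0.4, 0.3, 0.1]
finger_gap: 93.6
gripper_force: 0.0
[315.68153035 217.71737136]
t 12.9 pos [422.2  86.8 251.5] ang -0.317 tilt [-0.0027 -0.     -1.    ] q6 0.36 -> [-228.1  240.9    1.1] turn -0.045
```

View pics/w5.png

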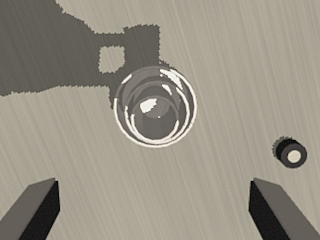

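The small cup now sits concentrically in the middle and large cups at about (155,108) in this crop. On to the bar.

```bash
python3 drive.py '-38 48 0 0 94;-76 97 0 0 94;-114 145 10 0 94;-152 193 20 -0.02 94;-180 230 35 -0.045 94;-190 241 50 -0.045 94;-190 241 50 -0.045 94;-190 241 50 -0.045 94;-190 241 50 -0.045 94'
python3 - <<'E'
from h import *
m=arm.camera_model("wrist");I=arm.camera("wrist");cv2.imwrite("pics/w6.png",I)
print(proj(m,(580,-205.5,130)))
go((580,-205,160),-.272)
E
```

```text
time_s: 14.02
ee_pos: [592.8, -167.5, 204.0]
orientation: [0.0, 0.796, 0.605, 0.0]
ft_force: [0.3, 0.3, 0.8]
finger_gap: 94.0
gripper_force: 0.0
[310.33153916 303.06394536]
t 14.07 pos [ 592.9 -167.6  204.1] ang -0.271 tilt [ 1.6e-03 -3.0e-04 -1.0e+00] q6 -0.12 -> [-39.5  -2.5  44.1] turn 0.001
```

View pics/w6.png

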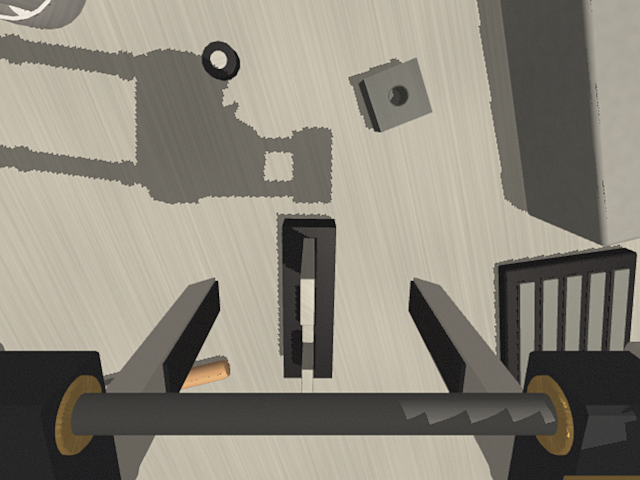

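The long bar's bright top face runs from (301,279) to (315,325), centre about (308,302). It lines up with the tool, between the fingers.

Run:
```python
from h import *
m=arm.camera_model("wrist");t=arm.camera_model("top");s=arm.camera_model("side")
print(tri((m,(308,302)),(t,(402.4,230.2)),(s,(389.6,280))),tri((m,(308,302)),(s,(389.6,280))))
P=plane(m,(308,302),130);print(P)
a,b=plane(m,(301,279),130),plane(m,(301,325),130);print("w",np.linalg.norm(a-b),np.arctan2(*(a-b)[[1,0]]))
go((P[0],P[1],93),-.272)
```

```text
(array([ 578.93557112, -205.33945166,  128.03966921]), np.float64(1.5163163979502918)) (array([ 578.16607988, -205.13727823,  127.99449289]), np.float64(0.41578723219164043))
[ 578.76947574 -204.49664544  130.        ]
w 35.471707760900436 1.2919641919439584
t 14.07 pos [ 592.9 -167.6  204.1] ang -0.271 tilt [ 1.6e-03 -3.0e-04 -1.0e+00] q6 -0.12 -> [-39.3  -4.  111.1] turn 0.001
```

```bash
python3 drive.py '-20 -2 0 0.005 94;-39 -4 10 0.005 94;-39 -4 40 0.005 94;-39 -4 75 0.005 94;-39 -4 100 0.005 94;-39 -4 111 0.005 94;-39 -4 111 0.005 94;-39 -4 111 0.005 60;-39 -4 111 0.005 40;-39 -4 111 0.005 20'; python3 drive.py '0 0 0 0 10;0 0 0 0 0;0 0 0 0 0;0 0 0 0 0;0 0 0 0 0;0 0 0 0 0;0 0 0 0 0'; python3 -c "
from h import *
go((580,-205,250),-.272)"
```

```text
time_s: 15.32
ee_pos: [579.2, -205.4, 92.6]
orientation: [0.001, 0.798, 0.603, 0.0]
ft_force: [-0.5, 0.7, -0.2]
finger_gap: 67.5
gripper_force: 0.0
time_s: 16.2
ee_pos: [578.7, -205.3, 91.8]
orientation: [-0.0, 0.798, 0.603, 0.0]
ft_force: [0.2, -0.1, -0.7]
finger_gap: 10.0
gripper_force: 30.0
t 16.2 pos [ 578.7 -205.3   91.8] ang -0.277 tilt [ 0.e+00  1.e-04 -1.e+00] q6 -0.18 -> [   0.7    1.2 -158.2] turn -0.005
```

```bash
python3 drive.py '0 0 -15 0 0;0 0 -40 0 0;0 0 -80 0 0;0 0 -120 0 0;0 0 -160 0 0;0 0 -170 0 0;0 0 -170 0 0'; python3 -c "
from h import *
go((588,250,245),-.31)"
```

```text
time_s: 17.08
ee_pos: [578.5, -205.2, 261.8]
orientation: [0.0, 0.798, 0.603, 0.0]
ft_force: [-0.6, -0.2, -2.8]
finger_gap: 10.0
gripper_force: 30.0
t 17.07 pos [ 578.5 -205.2  261.8] ang -0.277 tilt [ 1.e-04  0.e+00 -1.e+00] q6 -0.18 -> [ 440.5 -115.4   16.8] turn 0.033
```

```bash
python3 drive.py '30 -8 0 0 0;75 -20 0 0 0;125 -33 0 0 0;175 -46 0 0 0;225 -59 0 0 0;275 -72 0 0.02 0;325 -85 0 0.033 0;375 -98 0 0.033 0;415 -109 0 0.033 0;440 -115 0 0.033 0'; python3 drive.py '0 0 10 0 0;0 0 17 0 0;0 0 17 0 0;0 0 17 0 0;0 0 17 0 0'
python3 - <<'E'
from h import *
go((600.5,288.2,245),-.31)
m=arm.camera_model("wrist");I=arm.camera("wrist");np.savez("w7.npz",T=m["T"])
for z in(130,133):print(proj(m,(600.5,288.2,z)))
from numpy import array
p=arm.get_state()["ee_pos"];print("tip",proj(m,p-[0,0,82]))
cv2.imwrite("pics/w7f.png",I);cv2.imwrite("pics/w7.png",cv2.resize(I[80:380,160:500],None,fx=2,fy=2,interpolation=cv2.INTER_CUBIC))
E
```

```text
time_s: 18.32
ee_pos: [586.9, 251.3, 258.8]
orientation: [-0.001, 0.807, 0.59, -0.002]
ft_force: [0.4, 0.7, -3.5]
finger_gap: 9.9
gripper_force: 30.0
time_s: 18.95
ee_pos: [588.7, 248.8, 245.4]
orientation: [0.0, 0.808, 0.589, 0.0]
ft_force: [-0.7, 0.6, -2.4]
finger_gap: 10.1
gripper_force: 30.0
t 18.95 pos [588.7 248.8 245.4] ang -0.311 tilt [ 9.e-04  3.e-04 -1.e+00] q6 0.6 -> [41.1 -0.9  0.5] turn -0.001
[312.30538283 179.75568849]
[312.29535567 180.31223621]
tip [313.36362028 245.31716347]
```

View pics/w7.png

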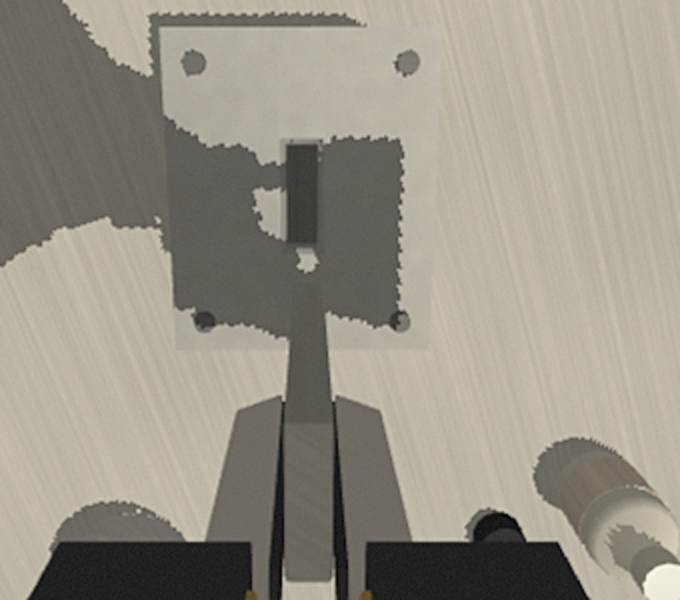

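The crop shows the slot at about (287–319, 142–243), which is centre (311.5,176) in the full image. The bar hangs upright with its lower end at crop (310,277). That was my last picture, so I'll read the edges numerically from here.

Run:
```python
from h import *
np.set_printoptions(linewidth=220)
g=cv2.cvtColor(cv2.imread("pics/w7f.png"),cv2.COLOR_BGR2GRAY).astype(int)
print("slot cols 298-326",g[160:195,298:327].mean(0).round().astype(int))
print("slot rows 144-216",g[144:217,307:316].mean(1).round().astype(int))
for r in(214,217,220,223,226,232,240,250,270): print(r,"cols300-330",g[r-1:r+2,300:331].mean(0).round().astype(int))
print("bar rows 206-236",g[206:236,312:318].mean(1).round().astype(int))
```

```text
slot cols 298-326 [143 149 131 121 118  84  59  62  61  60  60  61  62  61  62  63  62  62  62  60  70  85  87  89  94  95  94  95  94]
slot rows 144-216 [175 175 176 178 175 154 138 129  82  56  62  63  62  63  62  62  62  62  62  61  61  61  62  62  62  61  61  60  61  61  62  62  60  62  62  62  61  61  62  61  61  61  62  61  61  61  61  61  61  61  60  62  61  62
  60  61  58  69  76  89 122 135 134 147 152 143 143 148 160 162 146 117  96]
214 cols300-330 [ 90  91  91  90  91  90  91  89 102 131 139 132 167 176 167 172 156 112  88  91  91  93  93  93  92  92  93  93  92  94  92]
217 cols300-330 [ 89  91  91  91  89  90  91  91  91  91  91  90 105  99  88  87  90  91  92  92  92  92  92  92  91  93  93  91  92  92  92]
220 cols300-330 [91 92 91 90 91 90 91 90 90 93 91 92 93 94 93 93 93 91 92 92 92 92 93 92 94 92 94 93 93 92 93]
223 cols300-330 [92 91 91 91 93 91 88 89 91 89 89 90 90 88 88 89 88 90 89 89 90 95 93 94 94 93 93 92 93 93 94]
226 cols300-330 [91 91 91 92 91 91 89 88 89 89 90 88 90 88 88 88 88 89 88 90 89 92 95 92 93 92 93 93 92 95 94]
232 cols300-330 [91 91 91 92 91 91 87 88 89 89 87 88 87 86 86 88 89 87 88 90 88 91 95 93 93 92 94 92 92 93 92]
240 cols300-330 [ 92  91  92  93  94  89  86  86  88  86  87  87  86  88  86  86  88  88  87  89  87  84 102 161 179 176 175 177 179 171 163]
250 cols300-330 [175 175 179 155 121  94  82  86  87  85  86  87  85  88  87  88  87  88  88  87  87  87  81 120 167 177 174 171 172 171 172]
270 cols300-330 [182 186 192 133  77  84  86  84  85  85  85  85  86  86  88  87  87  86  86  86  86  86  85  84  72 159 193 192 186 181 181]
bar rows 206-236 [138 160 175 177 177 173 167 171 166 138  98  90  92  93  94  92  89  89  88  89  88  88  88  88  89  87  88  87  88  87]
```

Run:
```python
from h import *
from scipy.optimize import least_squares
m=dict(arm.camera_model("wrist"));m["T"]=np.load("w7.npz")["T"]
p=arm.get_state()["ee_pos"];a=-.311;y=np.array([np.cos(a),np.sin(a),0]);x=np.array([-np.sin(a),np.cos(a),0])
b=p-[0,0,81.8]
for n,dx,dy,dz in(("body end L",18,-5,4),("body end R",18,5,4),("tip L",16.5,-3.5,0),("tip R",16.5,3.5,0),("30up L",18,-5,34),("30up R",18,5,34),("50up L",18,-5,54),("50up R",18,5,54)): print(n,proj(m,b+dx*x+dy*y+[0,0,dz]).round(1))
I=cv2.imread("pics/w7f.png")
px=np.array([(256.5,111.5),(364,111),(262,240.5),(360.5,240.5)]);loc=[(48,-38),(48,38),(-48,-38),(-48,38)]
def w(v,l,z):
    X=np.array([-np.sin(v[2]),np.cos(v[2]),0]);Y=np.array([np.cos(v[2]),np.sin(v[2]),0]);return np.array([v[0],v[1],0])+l[0]*X+l[1]*Y+[0,0,z]
f=lambda v:np.concatenate([proj(m,w(v,l,133))-q for l,q in zip(loc,px)])
r=least_squares(f,[600,288,-.31],x_scale=[1,1,.01]);v=r.x;print(v,r.fun.round(1))
for dz in (130,118): print("slot",dz,[proj(m,w(v,l,dz)).round(1).tolist() for l in((19.5,-6),(19.5,6),(-19.5,-6),(-19.5,6))])
d=np.r_[v[:2],0]-np.r_[p[:2],0];print("shift tool x,y",d@x,d@y)
```

```text
body end L [306.  221.6]
body end R [320.8 221.6]
tip L [308.3 222.4]
tip R [318.5 222.4]
30up L [305.1 233.6]
30up R [321.7 233.6]
50up L [304.3 243.4]
50up R [322.5 243.4]
[ 5.99738800e+02  2.89530351e+02 -3.05609580e-01] [ 0.  -0.4  0.1 -0.4  0.1  0.7 -0.3  0.3]
slot 130 [[302.4, 151.8], [318.8, 151.7], [303.1, 204.1], [318.8, 204.0]]
slot 118 [[302.9, 150.7], [318.6, 150.6], [303.5, 201.1], [318.6, 201.0]]
shift tool x,y 42.00608500225547 -1.949176720430685
```

The bar's projected edges match the picture to about 0.3 px, and the slot fit agrees with the observed dark edges. I'll align over the slot.

```bash
python3 drive.py '20 -1 0 -0.005 0;42 -1.9 0 -0.005 0;42 -1.9 8 -0.005 0;42 -1.9 15 -0.005 0;42 -1.9 22 -0.005 0;42 -1.9 22 -0.005 0;42 -1.9 22 -0.005 0;42 -1.9 22 -0.005 0'; python3 -c "
from h import *
go((599.74,289.53,222),-.3056)"
```

```text
time_s: 20.0
ee_pos: [599.7, 289.8, 223.4]
orientation: [0.0, 0.806, 0.591, 0.0]
ft_force: [0.1, -0.3, -3.0]
finger_gap: 10.2
gripper_force: 30.0
t 20.0 pos [599.7 289.8 223.4] ang -0.305 tilt [ 9.e-04  4.e-04 -1.e+00] q6 0.65 -> [-0.3  0.1  1.4] turn 0.0
```

```bash
python3 drive.py '-0.3 0 4 0 0;-0.3 0 8 0 0;-0.3 0 11 0 0;-0.3 0 13 0 0;-0.3 0 15 0 0;-0.3 0 17 0 0;-0.3 0 17 0 0'; python3 -c "
from h import *
go((599.74,289.53,146.8),-.3056);s=arm.get_state();print(s['ft_force'],s['wrist_torque'])"
```

```text
time_s: 20.88
ee_pos: [599.2, 289.6, 205.7]
orientation: [-0.0, 0.806, 0.591, -0.0]
ft_force: [0.1, 0.5, -2.9]
finger_gap: 9.7
gripper_force: 30.0
t 20.88 pos [599.2 289.6 205.7] ang -0.305 tilt [-3.e-04 -1.e-04 -1.e+00] q6 0.65 -> [ 0.1  0.5 58.9] turn 0.001
[ 0.10264137  0.51718097 -2.94717915] [-0.07721136  0.14873173  0.00319586]
```

```bash
python3 drive.py '0 0.2 6 0 0;0 0.2 12 0 0;0 0.2 18 0 0;0 0.2 24 0 0;0 0.2 30 0 0;0 0.2 36 0 0;0 0.2 40 0 0;0 0.2 40 0 0'; python3 -c "
from h import *
go((599.74,289.53,146.8),-.3056);s=arm.get_state();print(s['ft_force'],s['wrist_torque'])"
```

```text
time_s: 21.88
ee_pos: [599.3, 289.5, 165.5]
orientation: [-0.0, 0.806, 0.591, -0.0]
ft_force: [0.5, 0.1, -2.3]
finger_gap: 10.0
gripper_force: 30.0
t 21.88 pos [599.3 289.5 165.5] ang -0.305 tilt [-7.e-04 -2.e-04 -1.e+00] q6 0.65 -> [ 0.1  0.4 18.7] turn 0.001
[ 0.49211295  0.08664584 -2.34138194] [-0.0510153   0.10080479 -0.00793608]
```

```bash
python3 drive.py '0 0.2 5 0 0;0 0.2 10 0 0;0 0.2 15 0 0;0 0.2 18.5 0 0;0 0.2 18.5 0 0;0 0.2 18.5 0 0;0 0.2 18.5 0 0;0 0.2 18.5 0 0'
python3 - <<'E'
from h import *
go((599.74,289.53,146.8),-.3056);s=arm.get_state();print(s['ft_force'],s['wrist_torque'],s['finger_gap'])
# checks: changes in top view away from the arm; bar top height in wrist view
a=cv2.imread("pics/top0.png");b=arm.camera("top");cv2.imwrite("pics/top9.png",b)
d=(cv2.absdiff(a,b).max(2)>45).astype(np.uint8);d=cv2.morphologyEx(d,cv2.MORPH_OPEN,np.ones((3,3)))
n,_,st,_=cv2.connectedComponentsWithStats(d);print(st[1:][st[1:,4]>15])
w=arm.camera("wrist");m=arm.camera_model("wrist");g=cv2.cvtColor(w,cv2.COLOR_BGR2GRAY).astype(int)
p=s["ee_pos"];x=np.array([.3056,.953,0])
for dz,l in((-81.8+120,"top"),(130-p[2],"cover")): print(l,proj(m,p+18*x+[0,0,dz]))
c=int(proj(m,p)[0]);print(g[200:390:2,c-2:c+3].mean(1).astype(int))
E
```

```text
time_s: 22.88
ee_pos: [599.8, 289.6, 147.6]
orientation: [0.0, 0.806, 0.592, 0.0]
ft_force: [0.2, -0.5, -3.6]
finger_gap: 9.8
gripper_force: 30.0
t 22.88 pos [599.8 289.6 147.6] ang -0.305 tilt [ 4.e-04  2.e-04 -1.e+00] q6 0.65 -> [-0.1 -0.1  0.8] turn 0.001
[ 0.1773846  -0.45799738 -3.58023306] [-0.09396346  0.07006352 -0.02511195] 9.757321456895845
[[ 117  151   46   31  498]
 [ 117  163  151  317 8939]
 [ 145  170    8    6   36]
 [ 121  175   23   14  110]
 [  95  215   21   13  160]
 [ 395  227   15    7   69]
 [ 176  228    8    6   32]
 [ 170  232    7    9   54]
 [ 106  276   21   22  243]
 [ 271  280   20   20  209]
 [ 335  283   21   16  228]
 [ 328  287   12   18   90]
 [ 116  310    8   12   53]
 [   0  367  126   85 5533]
 [ 131  428   19   21  203]
 [ 292  428   31   11  194]
 [ 103  446    8    9   34]
 [ 321  449   17   15  123]
 [ 102  450  107   30 1831]
 [ 269  453    8   12   65]
 [  48  463   10    5   31]
 [   8  471   18    9  118]
 [ 343  470    9   10   68]
 [ 268  476    5    4   17]]
top [313.86030532 293.17478161]
cover [313.78730737 249.22317751]
[ 99 100  96  98  97  97  97  97  97  97  95  96  97  96  94  95  95  95
  95  95  96  98  89  90  91  90  91  91  89  91  91  91  91  91  92  91
  91  91  91  92  90  90  91  91  90  90 105 105 107 107 108 108 110 111
 109 109 108 109 109 108 107 109 110 110 108 108 111 110 108 107 107 107
 107 109 110 108 107 109 109 107 108 110 110 109 110 116 174 171 169 189
 190 191 191 192 193]
```

```bash
python3 drive.py '0 0 0.7 0 0;0 0 0.7 0 0;0 0 0.7 0 0;0 0 0.7 0 0' && python3 -c "
from bench import arm
print(arm.job_done())"
```

```text
time_s: 23.48
ee_pos: [599.7, 289.5, 146.7]
orientation: [-0.0, 0.806, 0.591, 0.0]
ft_force: [0.1, -0.1, -3.3]
finger_gap: 10.2
gripper_force: 30.0
the job is handed in; nothing more can be done
None
```

I nested the three cups, put the long bar down through the slot with its lower end about 65 mm above the bench, and handed the job in at 23.5 s with the bar held still and almost no sideways force on the guard; no verdict was printed.

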